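# Find the jar that stops the spice chest's sliding lid, and shut the chest

## Task

The spice chest's lid will not slide shut because one of its three jars is too tall. Gently slide the lid towards closed until it catches to find out which jar it is, draw it back until all three jars are uncovered, and move that jar to the free end of the pine caddy that holds the two small bottles, standing upright. Then slide the lid fully shut, leaving the other two jars standing in the chest and the striped cup where it is.

Things in the scene. Friction and masses are not known exactly. Their poses are not given: they have to be found in the camera images.
- chest: Pale green wooden spice chest, fixed, 136 (its x) x 354 (its y) x 133 mm high, open on top, with a sliding oak lid that closes towards its -y end and opens towards +y, overhanging that end. Origin: centre of its underside. Inner floor at 14 mm; 110 mm clear between the side rims (x). A row of three jar places at the -y end, an empty bay at the +y end
- place_mid (a point): Centre of the middle of the three jar places, on the chest's floor, at x = 0, y = -0.071 m in the chest's frame; the others lie at y = -0.137 and y = -0.005. Each is 60 mm long, between 6 mm dividers that reach 85 mm above the worktop; low rails keep a jar within 3.5 mm of x = 0
- lid (a joint): How far the lid is open, m: 0 = fully shut against the -y end wall, 0.24 = fully open. Open by q, its leading (-y) edge lies at y = q - 0.167 in the chest's frame. It slides with about 2 N of friction and stays where it is left. Its underside is 117 mm, its top 126 mm above the worktop
- lid_edge (a point): Middle of the leading edge of the oak lid board (123 x 344 x 9 mm), on the underside; it moves with joint lid; x and y as the chest's
- lid_handle (a point): Middle of the bar of the dark steel bow handle on the lid, 40 mm behind (+y of) the leading edge: bar 12 mm thick, 76 mm long along the chest's x, its centre 32 mm above the lid's top (158 mm above the worktop). Pinch it from above with the fingers closing along the chest's y
- jar_red: Glass spice jar with a light wooden lid and red spice, 54 mm across, about 0.18 kg, standing in one of the three places (any order). Origin: centre of its underside. Two of the three jars are 98 mm tall and pass 5 mm below the lid; one, not told which, is 112 mm tall and stops the lid's leading edge
- jar_green: The like jar with green herbs; see jar_red
- jar_yellow: The like jar with yellow spice; see jar_red
- caddy: Slatted pine caddy to the right of the chest (not the one with the mills at the back), fixed, 239 (its x) x 128 (its y) x 99 mm high, open on top. Origin: centre of its underside. Inside 212 x 110 mm, floor 10 mm above the worktop. Two small bottles up to 180 mm above the worktop stand fixed in its +x end, filling it beyond x = +0.050 m; the rest is free
- caddy_space (a point): The middle of the caddy's free end, on its floor (x = -0.045 m, y = 0 of the caddy, 10 mm above the worktop): stand the jar here
- cup: Small loose cup with blue stripes, 82 mm across, 84 mm tall, standing behind the chest; a bystander. Origin: centre of its underside

How it is judged:
On the way, in this order (a step that is already met when the one before it is completed fails the run):
1. the lid's leading edge is pushed up against the jar that stops it (over 2 N between lid and jar) ((contact force between lid and jar_red above 2 N or contact force between lid and jar_green above 2 N or contact force between lid and jar_yellow above 2 N)).
2. the lid is drawn back so that all three jars are uncovered (open by more than 203 mm), while all three still stand in the chest (value of joint lid above 0.203 m and x of jar_red in the frame of chest between -0.058 and 0.058 m and y of jar_red in the frame of chest between -0.167 and 0.031 m and z of jar_red in the frame of chest between 0.008 and 0.022 m and angle between each of jar_red, jar_green, jar_yellow's own z axis and vertical below 0.15 rad and linear speed of each of jar_red, jar_green, jar_yellow below 0.02 m/s and x of jar_green in the frame of chest between -0.058 and 0.058 m and y of jar_green in the frame of chest between -0.167 and 0.031 m and z of jar_green in the frame of chest between 0.008 and 0.022 m and x of jar_yellow in the frame of chest between -0.058 and 0.058 m and y of jar_yellow in the frame of chest between -0.167 and 0.031 m and z of jar_yellow in the frame of chest between 0.008 and 0.022 m), for 0.1 s.
3. one jar stands upright on the caddy's floor, let go, and the other two still stand in the chest ((((x of jar_red in the frame of caddy between -0.106 and 0.106 m and y of jar_red in the frame of caddy between -0.055 and 0.055 m and z of jar_red in the frame of caddy between 0.004 and 0.02 m and angle between jar_red's own z axis and vertical below 0.15 rad and linear speed of jar_red below 0.02 m/s) and (x of jar_green in the frame of chest between -0.058 and 0.058 m and y of jar_green in the frame of chest between -0.167 and 0.031 m and z of jar_green in the frame of chest between 0.008 and 0.022 m and angle between jar_green's own z axis and vertical below 0.15 rad and linear speed of jar_green below 0.02 m/s) and (x of jar_yellow in the frame of chest between -0.058 and 0.058 m and y of jar_yellow in the frame of chest between -0.167 and 0.031 m and z of jar_yellow in the frame of chest between 0.008 and 0.022 m and angle between jar_yellow's own z axis and vertical below 0.15 rad and linear speed of jar_yellow below 0.02 m/s)) or ((x of jar_green in the frame of caddy between -0.106 and 0.106 m and y of jar_green in the frame of caddy between -0.055 and 0.055 m and z of jar_green in the frame of caddy between 0.004 and 0.02 m and angle between jar_green's own z axis and vertical below 0.15 rad and linear speed of jar_green below 0.02 m/s) and (x of jar_red in the frame of chest between -0.058 and 0.058 m and y of jar_red in the frame of chest between -0.167 and 0.031 m and z of jar_red in the frame of chest between 0.008 and 0.022 m and angle between jar_red's own z axis and vertical below 0.15 rad and linear speed of jar_red below 0.02 m/s) and (x of jar_yellow in the frame of chest between -0.058 and 0.058 m and y of jar_yellow in the frame of chest between -0.167 and 0.031 m and z of jar_yellow in the frame of chest between 0.008 and 0.022 m and angle between jar_yellow's own z axis and vertical below 0.15 rad and linear speed of jar_yellow below 0.02 m/s)) or ((x of jar_yellow in the frame of caddy between -0.106 and 0.106 m and y of jar_yellow in the frame of caddy between -0.055 and 0.055 m and z of jar_yellow in the frame of caddy between 0.004 and 0.02 m and angle between jar_yellow's own z axis and vertical below 0.15 rad and linear speed of jar_yellow below 0.02 m/s) and (x of jar_red in the frame of chest between -0.058 and 0.058 m and y of jar_red in the frame of chest between -0.167 and 0.031 m and z of jar_red in the frame of chest between 0.008 and 0.022 m and angle between jar_red's own z axis and vertical below 0.15 rad and linear speed of jar_red below 0.02 m/s) and (x of jar_green in the frame of chest between -0.058 and 0.058 m and y of jar_green in the frame of chest between -0.167 and 0.031 m and z of jar_green in the frame of chest between 0.008 and 0.022 m and angle between jar_green's own z axis and vertical below 0.15 rad and linear speed of jar_green below 0.02 m/s))) and contact force between the fingers and jar_red below 0.2 N and contact force between the fingers and jar_green below 0.2 N and contact force between the fingers and jar_yellow below 0.2 N), for 0.2 s.
At the end, for the whole second after the job is handed in: The lid is shut to within 5 mm of its end stop; one jar stands upright (within 0.15 rad) on the caddy's floor between its walls, the other two stand upright in their places on the chest's floor; all are at rest and let go; the striped cup stands within 30 mm of where it was (all of step 3 and value of joint lid below 0.005 m and contact force between the fingers and lid below 0.2 N and distance of cup from where it was at the start of the episode below 0.03 m and angle between cup's own z axis and vertical below 0.15 rad); the robot touches nothing.
It fails at once if the lid is forced against a jar (over 50 N) (contact force between lid and jar_red above 50 N or contact force between lid and jar_green above 50 N or contact force between lid and jar_yellow above 50 N).
It fails at once if the striped cup is knocked (moved over 30 mm or tipped over) (distance of cup from where it was at the start of the episode above 0.03 m or angle between cup's own z axis and vertical above 0.3 rad).
It also fails if it takes over 61 s, if anything falls off the work surface, if the arm or the gripper's body presses on something with over 40 N, if the wrist force passes 120 N, or if a joint passes its speed limit or range.

## Robot

A 7-joint arm with a two-finger parallel gripper is mounted at the origin on a cart in front of the work surface, level with it; the furniture and walls round the work are solid. World frame = base frame: x ahead of the robot, y to its left, z up, the work surface at z = 0. Lengths are in m, angles in rad, forces in N, time in s.
With the tool pointing down it reaches from about 0.375 to 0.925 m from the base axis. Payload 3.1 kg.
Tool frame: the origin (TCP) lies midway between the tips of the shut fingers; the grasp point (between the pads) lies 19 mm behind it; z points along the fingers, y is the line along which they close (so a half turn about z gives the same grasp; the last joint's range is limited). The gripper opens to 85 mm and grips with 20 to 120 N. Pads are 22 mm wide; open, the fingers measure 114 mm over their backs; the gripper's body (76 mm by 85 mm) begins 54 mm behind the grasp point. The pads swing forward as they close: fully open they stand 13 mm farther back than shut.
Start: joints at [-1.282, 0.383, 0.044, 1.598, -0.018, 1.161, -0.05], TCP at [0.245, 0.602, 0.194] pointing down, gripper open.
Joint ranges: [-2.61, 2.61], [-0.41, 2.15], [-1.48, 1.57], [0, 2.5], [-1.57, 4.71], [0.05, 1.97], [-2.85, 2.85]. Speed limits (rad/s): [2.79, 2.79, 3.14, 3.14, 3.14, 3.14, 3.14].

## Interface

Orientations are given as a unit quaternion [w, x, y, z].
In Python, from plant import bot, camera, camera_params, look_for, mark_of gives the robot as it stands. The module is installed in compiled form; this text tells all that it offers.
- The arm moves only by the tool jog_arm, never from a script. Its arguments are lists of equal length, an entry for each row: "slide": the shift along the world's x, y, z in shares of 60 cm (1.0 is 60 cm), a list of three; "dr": the turn, a rotation vector about the world's x, y, z in fractions of the full range, 1 being 360 degrees, a list of three; "gripper": the opening, from -1 (shut) to 1 (fully open). In form: {"slide": [[tx, ty, tz], ...], "dr": [[wx, wy, wz], ...], "gripper": [gripper, ...]}. A call has 1 to 12 rows; each row is the pose to reach, as a shift and turn from the pose commanded when the call began; what a row does not reach only later rows make up. A row lasts 1/12 s, in which the tool goes at most 41.7 mm and 7.16 degrees, less where a joint would pass 70% of its speed; a pose out of reach is approached as far as the arm can. No shift or turn number may pass 1 either way. A call with a gripper value outside its range is refused whole. The fingers move at their own pace and stop on an object; the grip force is fixed at half the most. Time passes only in rows, so rows that repeat a pose let the fingers close. It gives the time, the measured TCP pose, the force, the opening and the grip force at its end, in the units of the state.
- bot.sense(): the state, without advancing time (a new reading comes with each control period).
- camera(name): name is "scene" or "top" or "wrist"; returns (picture, depth): 384x512x3 uint8, red, green, blue; 384x512 float32, m along the optical axis (not along the pixel's ray), 0 where there is no reading.
- camera_params(name): a dict with "fx", "fy", "cx", "cy" (pixels), "R" (3x3) and "t" (3): a world point X has camera coordinates R X + t; the wrist camera has in their place "T_tool_cam" (4x4, takes a point from camera to tool coordinates, whose origin is the TCP and whose axes are the flange's). Camera axes: x right, y down, z forward; pixel columns grow to the right and rows downward; lengths in m; the calibration is good to about 2 mm. A picture is of the moment at which its call begins: read the wrist's pose just before it. camera_params takes no time and is no camera call.
- bot.sign_off(): hands the job in; it is judged then, once.
Trained networks look in the newest picture that a camera, given by its name, has taken for a name from the list of things; names that differ only in an ending like _2 or _b are one class to them, and where a whole thing is asked for, a point or a joint stands for the part that bears it (a point fixed in the world has none). Each returns a list of dicts, best first, with "confidence" (0 to 1); they miss things now and then, are a little off and sometimes report something else, mostly with a low value. They report only what shows in the picture. A call takes as long as a camera call.
- look_for(thing, camera): "bbox" ([left, top, right, bottom] in pixels, round what is visible of it).
- mark_of(thing, camera): "position" ([column, row] in pixels: a listed point, or the origin of a listed thing).
The state is a dict: "time_s": time; "qpos": joint angles; "dq": joint speeds; "tau": joint torques, N m; "tool_pos": TCP position; "ee_rot": TCP orientation; "contact_force": force on the tool from outside, world axes, zero at the start; "ft_torque": the same for the moment, N m; "grip_width": opening from 0.0 (shut) to 1.0 (fully open); "finger_force": force on a finger pad.
Only numpy, scipy, OpenCV 4.12 (cv2) and the standard library are available. Lean on these libraries where they do the work, as an engineer would, in place of code of your own. Each camera call takes 0.05 s, during which the arm holds its last target. There are 200 camera calls.

## Working session

There is one attempt and no reset: what is moved stays moved. The work goes in short steps, Python scripts to look and compute and a tool call to move; the robot and the scene stay as the last step left them, time stands still between calls to the robot, and variables do not carry over. Pictures are saved under pics/ and viewed, at most 10 in all, crops included, and the job is handed in when it is done.

Besides the shell and the picture viewer there is one more tool, called after "Call:" by a JSON object that holds its "op" and its "data". jog_arm: Moves the arm, as the interface text tells. Its arguments: {"type":"object","properties":{"slide":{"type":"array"},"dr":{"type":"array"},"gripper":{"type":"array"}},"required":["slide","dr","gripper"]}

```bash
mkdir -p pics; cat > h.py <<'E'
import numpy as np, cv2
from plant import bot, camera, camera_params, look_for, mark_of
def px2w(c,u,v,z=None,depth=None):
    p=camera_params(c);R=np.array(p['R']);t=np.array(p['t'])
    d=np.array([(u-p['cx'])/p['fx'],(v-p['cy'])/p['fy'],1.0])
    o=-R.T@t; r=R.T@d
    s=(z-o[2])/r[2] if z is not None else depth
    return o+s*r
E
python3 - <<'E'
from h import *
s=bot.sense();print({k:np.round(v,3) for k,v in s.items()})
for c in['scene','top']:
    im,d=camera(c);cv2.imwrite(f'pics/{c}0.png',cv2.cvtColor(im,cv2.COLOR_RGB2BGR));np.save(f'{c}0.npy',d)
    for n,z in [('chest',0),('place_mid',.014),('lid_edge',.117),('lid_handle',.158),('jar_red',.014),('jar_green',.014),('jar_yellow',.014),('caddy',0),('caddy_space',.01),('cup',0)]:
        m=mark_of(n,c)[:2]
        for k in m: print(c,n,np.round(k['position']),round(k['confidence'],2),px2w(c,*k['position'],z=z).round(3))
E
```

```text
{'time_s': np.float64(0.0), 'qpos': array([-1.282,  0.384,  0.044,  1.6  , -0.018,  1.161, -0.05 ]), 'dq': array([ 0.   ,  0.001,  0.001,  0.003, -0.001,  0.003,  0.001]), 'tau': array([ 0.0000e+00, -4.3346e+01,  1.0250e+00, -2.4951e+01,  1.1000e-02,
        1.1000e-02, -0.0000e+00]), 'tool_pos': array([0.245, 0.601, 0.192]), 'ee_rot': array([-0.   ,  0.192,  0.981, -0.001]), 'contact_force': array([ 0.555, -0.215, -0.434]), 'ft_torque': array([ 0.041, -0.041, -0.034]), 'finger_force': np.float64(0.0), 'grip_width': np.float64(0.999)}
scene chest [259. 319.] 0.63 [0.466 0.138 0.   ]
scene place_mid [266. 284.] 0.77 [0.481 0.062 0.014]
scene lid_edge [243. 335.] 0.59 [0.474 0.195 0.117]
scene lid_handle [233. 358.] 0.89 [0.471 0.24  0.158]
scene lid_handle [318. 149.] 0.58 [ 0.477 -0.233  0.158]
scene jar_red [275. 258.] 0.55 [ 0.485 -0.004  0.014]
scene jar_green [258. 312.] 0.73 [0.473 0.127 0.014]
scene jar_green [274. 258.] 0.51 [ 0.488 -0.002  0.014]
scene jar_yellow [269. 289.] 0.74 [0.471 0.071 0.014]
scene caddy [318. 149.] 0.58 [ 0.493 -0.338  0.   ]
scene caddy_space [335. 151.] 0.68 [ 0.447 -0.343  0.01 ]
scene cup [212. 214.] 0.69 [ 0.676 -0.05  -0.   ]
top chest [174. 235.] 0.94 [0.472 0.136 0.   ]
top place_mid [202. 228.] 0.66 [0.49  0.058 0.014]
top lid_edge [139. 233.] 0.95 [0.471 0.204 0.117]
top lid_handle [118. 228.] 0.84 [0.482 0.245 0.158]
top lid_handle [200. 230.] 0.72 [0.474 0.045 0.158]
top jar_red [223. 232.] 0.83 [ 0.478 -0.002  0.014]
top jar_green [174. 236.] 0.56 [0.468 0.133 0.014]
top jar_yellow [199. 232.] 0.96 [0.479 0.065 0.014]
top caddy [346. 224.] 0.61 [ 0.496 -0.343  0.   ]
top caddy_space [347. 240.] 0.82 [ 0.451 -0.343  0.01 ]
top caddy_space [347. 226.] 0.47 [ 0.491 -0.343  0.01 ]
top cup [237. 162.] 0.87 [ 0.676 -0.04   0.   ]
```

View pics/scene0.png

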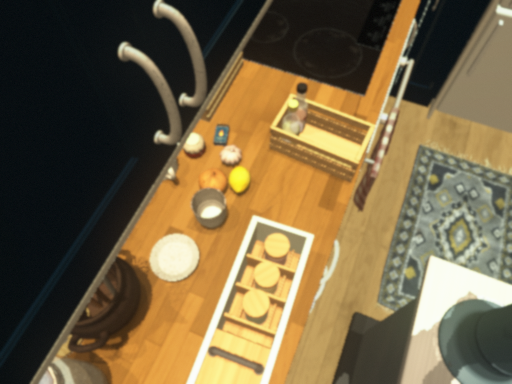

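View pics/top0.png

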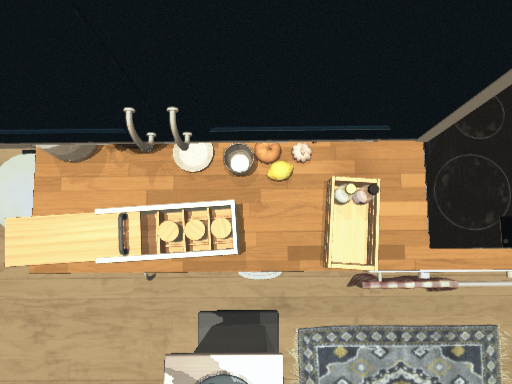

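The scene picture shows the lid open with its handle at (235,358) and jar tops at (277,244), (266,274) and (256,304). The top view shows the chest rim from (96,209) to (238,256), the handle at (123,233), jar tops at (221,229), (195,230) and (169,231), the caddy from (330,178) to (378,269) with bottles at its far end, and the cup at (239,160). Next I'll refine the poses from depth.

```bash
python3 - <<'E'
from h import *
d=np.load('top0.npy');p=camera_params('top')
R=np.array(p['R']);t=np.array(p['t'])
v,u=np.mgrid[0:384,0:512]
P=np.stack([(u-p['cx'])/p['fx']*d,(v-p['cy'])/p['fy']*d,d],-1)
W=(P-t)@R
np.save('W.npy',W)
z=W[...,2]
def sel(m,n):
    q=W[m&(d>0)];print(n,len(q),'med',np.median(q,0).round(4));return q
reg=lambda a,b,c,e:(u>=a)&(u<=c)&(v>=b)&(v<=e)
for n,(a,b) in dict(j1=(221,229),j2=(195,230),j3=(169,231)).items():
    q=sel(reg(a-14,b-14,a+14,b+14)&(z>.09)&(z<.125),n); 
    print((q[:,:2].min(0)+q[:,:2].max(0))/2,np.ptp(q[:,:2],axis=0), np.percentile(q[:,2],[10,50,90]).round(4))
q=sel(reg(100,195,245,270)&(z>.127)&(z<.140),'rim'); print(cv2.minAreaRect(q[:,:2].astype('f4')))
q=sel(reg(0,205,160,270)&(z>.118)&(z<.1295),'lid'); print(q.min(0),q.max(0))
q=sel(reg(105,200,140,265)&(z>.148)&(z<.175),'handle'); print(cv2.minAreaRect(q[:,:2].astype('f4')))
q=sel(reg(318,170,388,275)&(z>.085)&(z<.107),'caddy'); print(cv2.minAreaRect(q[:,:2].astype('f4')))
q=sel(reg(318,170,388,275)&(z>.12),'bottles'); print(q.min(0),q.max(0))
q=sel(reg(220,140,256,178)&(z>.075)&(z<.095),'cup'); print(cv2.minAreaRect(q[:,:2].astype('f4')))
for c in [(236,201),(238,256),(96,209),(96,262)]: print(px2w('top',*c,z=.133).round(3))
E
```

```text
j1 353 med [ 0.4828 -0.0037  0.1115]
[ 0.48306147 -0.0036536 ] [0.05124268 0.05149687] [0.1088 0.1115 0.1143]
j2 363 med [0.4785 0.0626 0.1115]
[0.47989178 0.06940921] [0.05354332 0.06447148] [0.108  0.1115 0.1144]
j3 175 med [0.4735 0.1193 0.1231]
[0.47579874 0.12771689] [0.05020945 0.05341415] [0.0975 0.1231 0.1247]
rim 2151 med [0.4747 0.1504 0.1317]
((0.4757941663265228, 0.1285203993320465), (0.1361123025417328, 0.34277766942977905), 3.2976415157318115)
lid 6050 med [0.4614 0.3779 0.1256]
[0.39216174 0.14773908 0.11824785] [0.54175918 0.54330293 0.12949974]
handle 211 med [0.4699 0.236  0.1619]
((0.4697822034358978, 0.2371501624584198), (0.10137134790420532, 0.0129977036267519), 3.5143275260925293)
caddy 1182 med [ 0.5094 -0.346   0.097 ]
((0.4949757158756256, -0.345168799161911), (0.1274781972169876, 0.23645763099193573), 85.79926300048828)
bottles 301 med [ 0.5684 -0.3666  0.1724]
[ 0.5566125  -0.39163558  0.12062149] [ 0.58585664 -0.30953298  0.18328363]
cup 146 med [ 0.6776 -0.049   0.0825]
((0.6716437339782715, -0.04643869772553444), (0.07984393835067749, 0.07996781170368195), 0.1121380478143692)
[ 0.549 -0.043  0.133]
[ 0.412 -0.048  0.133]
[0.532 0.309 0.133]
[0.4   0.304 0.133]
```

The manual's scale: shifts go in shares of 60 cm and turns go in shares of 360 degrees. Converting my numbers, -36.5 cm is -0.6083, 22.5 cm is 0.375, 0.446 rad is 0.071.

Call:
{"op": "jog_arm", "data": {"slide": [[0,0,0.05],[0.0367,-0.0583,0.0667],[0.0733,-0.1167,0.0667],[0.11,-0.175,0.0667],[0.1467,-0.2333,0.0667],[0.1833,-0.2917,0.0667],[0.22,-0.35,0.0667],[0.2567,-0.4083,0.0667],[0.2933,-0.4667,0.0667],[0.3333,-0.5333,0.0667],[0.375,-0.6083,0.0667],[0.375,-0.6083,0.0667]], "dr": [[0,0,0.008],[0,0,0.0159],[0,0,0.0239],[0,0,0.0318],[0,0,0.0398],[0,0,0.0477],[0,0,0.0557],[0,0,0.0637],[0,0,0.071],[0,0,0.071],[0,0,0.071],[0,0,0.071]], "gripper": [1,1,1,1,1,1,1,1,1,1,1,1]}}

```text
time_s: 2.1
tool_pos: [0.4741, 0.2289, 0.2343]
ee_rot: [0.001, -0.024, 1.0, -0.001]
contact_force: [0.6, -1.2, 0.2]
grip_width: 1.002
finger_force: 0.0
```

```bash
cat >> h.py <<'E'
from scipy.spatial.transform import Rotation as Ro
def wcloud(n):
    s=bot.sense();p=camera_params('wrist');im,d=camera('wrist')
    T=np.array(p['T_tool_cam']);q=np.array(s['ee_rot']);Rt=Ro.from_quat(q[[1,2,3,0]]).as_matrix()
    cv2.imwrite(f'pics/{n}.png',cv2.cvtColor(im,cv2.COLOR_RGB2BGR))
    v,u=np.mgrid[0:384,0:512]
    P=np.stack([(u-p['cx'])/p['fx']*d,(v-p['cy'])/p['fy']*d,d],-1)
    W=(P@T[:3,:3].T+T[:3,3])@Rt.T+np.array(s['tool_pos'])
    W[d<=0]=np.nan
    return s,im,W,Rt
E
python3 - <<'E'
from h import *
s,im,W,Rt=wcloud('w1');print(s['time_s'],s['tool_pos'],s['ee_rot'],s['contact_force'],Rt.round(3).tolist())
q=W[(W[...,2]>.145)&(W[...,2]<.172)&(abs(W[...,0]-.47)<.07)&(abs(W[...,1]-.237)<.035)]
print(len(q),cv2.minAreaRect(q[:,:2].astype('f4')),np.percentile(q,[5,50,95],axis=0))
E
```

```text
2.1 [0.47407341 0.22888438 0.23433103] [ 0.00123954 -0.0244103   0.99970025 -0.0014148 ] [ 0.59284894 -1.22343874  0.17735952] [[-0.999, -0.049, 0.003], [-0.049, 0.999, -0.003], [-0.002, -0.003, -1.0]]
1129 ((0.470756471157074, 0.2385750561952591), (0.1002652570605278, 0.011371618136763573), 3.321730375289917) [[0.42488953 0.2323381  0.15596818]
 [0.46465763 0.23811387 0.16311769]
 [0.51034165 0.24419337 0.16501859]]
```

View pics/w1.png

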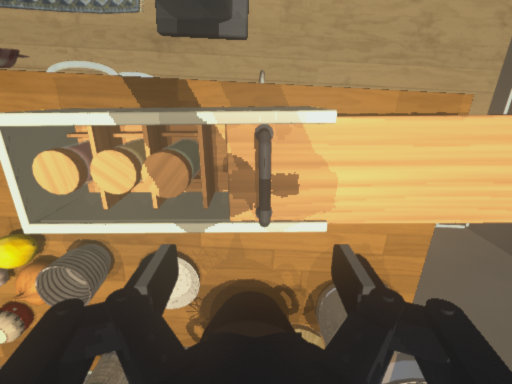

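The wrist picture shows the handle bar at (264,175), running across the image, and the three jar tops at (60,171), (117,171) and (172,172). The handle measures (0.470, 0.238), so I'll descend and pinch it.

Scaled: -9.5 cm is -0.1583, -8.5 cm is -0.1417.

Call:
{"op": "jog_arm", "data": {"slide": [[0,0.0017,0],[0,0.0017,-0.05],[0,0.0017,-0.1],[0,0.0017,-0.1417],[0,0.0017,-0.1583],[0,0.0017,-0.1583],[0,0.0017,-0.1583],[0,0.0017,-0.1583],[0,0.0017,-0.1583],[0,0.0017,-0.1583],[0,0.0017,-0.1583],[0,0.0017,-0.1583]], "dr": [[0,0,0],[0,0,0],[0,0,0],[0,0,0],[0,0,0],[0,0,0],[0,0,0],[0,0,0],[0,0,0],[0,0,0],[0,0,0],[0,0,0]], "gripper": [1,1,1,1,1,1,-1,-1,-1,-1,-1,-1]}}

```text
time_s: 3.15
tool_pos: [0.4707, 0.2383, 0.1396]
ee_rot: [0.001, -0.03, 1.0, 0.0]
contact_force: [0.1, -0.1, 0.4]
grip_width: 0.145
finger_force: 0.0
```

Call:
{"op": "jog_arm", "data": {"slide": [[0,0,0],[0,0,0],[0.001,-0.0167,0],[0.002,-0.0333,0],[0.0025,-0.0417,0],[0.003,-0.05,0],[0.0033,-0.0567,0],[0.0033,-0.0567,0]], "dr": [[0,0,0],[0,0,0],[0,0,0],[0,0,0],[0,0,0],[0,0,0],[0,0,0],[0,0,0]], "gripper": [-1,-1,-1,-1,-1,-1,-1,-1]}}

```text
time_s: 3.82
tool_pos: [0.4724, 0.2024, 0.1387]
ee_rot: [-0.0, -0.029, 1.0, -0.0]
contact_force: [-0.2, 0.2, -0.3]
grip_width: -0.003
finger_force: 0.0
```

```bash
python3 - <<'E'
from h import *
s,im,W,Rt=wcloud('w2');print(s['tool_pos'],s['finger_force'],s['grip_width'])
q=W[(W[...,2]>.145)&(W[...,2]<.172)&(abs(W[...,0]-.47)<.07)&(abs(W[...,1]-.22)<.08)]
print(len(q),np.nanpercentile(q,[5,50,95],axis=0))
im2,d=camera('top');cv2.imwrite('pics/t2.png',cv2.cvtColor(cv2.resize(im2[130:290,:300],None,fx=2.6,fy=2.6),cv2.COLOR_RGB2BGR))
cv2.imwrite('pics/c2.png',np.vstack([cv2.resize(cv2.imread('pics/w2.png'),(400,300)),cv2.resize(cv2.imread('pics/t2.png'),(400,213))]))
E
```

```text
[0.47236471 0.20240345 0.13874528] 0.0 -0.003232901094062614
2390 [[0.4240482  0.23145328 0.15392757]
 [0.45731053 0.2365461  0.16298872]
 [0.50097433 0.24277666 0.16488915]]
```

View pics/c2.png

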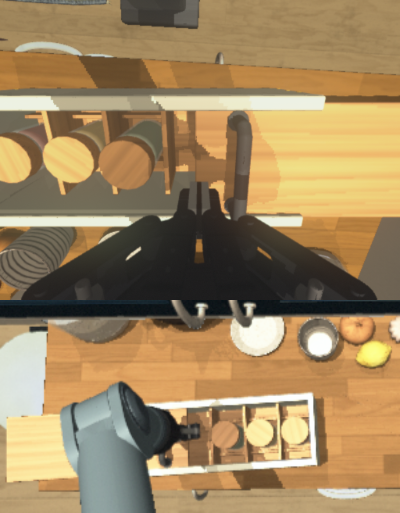

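```bash
python3 - <<'E'
from h import *
p=camera_params('wrist');T=np.array(p['T_tool_cam']);print(T.round(3).tolist(),p['fx'],p['cx'])
def proj(X): 
    c=np.linalg.inv(T)@np.append(X,1);return (p['fx']*c[0]/c[2]+p['cx'],p['fy']*c[1]/c[2]+p['cy'],c[2])
print('tcp',proj([0,0,0]),'grasp',proj([0,0,-.019]))
s,im,W,Rt=wcloud('w3')
L=(W-np.array(s['tool_pos']))@Rt
m=(abs(L[...,1])<.02)&(L[...,2]<-.0)&(abs(L[...,0])<.05)&(L[...,2]>-.05)
for v in range(230,290,6): print(v,[tuple(np.round(L[v,u]*1000).tolist()) for u in (245,255,270)])
print(s['qpos'].round(3) if hasattr(s['qpos'],'round') else s['qpos'])
E
```

```text
[[-0.001, -0.946, -0.325, 0.082], [1.0, -0.001, -0.002, 0.0], [0.001, -0.325, 0.946, -0.181], [0.0, 0.0, 0.0, 1.0]] 270.7667003047191 254.42525568380654
tcp (np.float64(254.23256574028787), np.float64(216.72475211765496), np.float64(0.1974520192983625)) grasp (np.float64(254.17955057615234), np.float64(228.64316236622963), np.float64(0.17948169245124307))
230 [(-59.0, -11.0, 94.0), (-17.0, 1.0, 13.0), (-18.0, 13.0, 13.0)]
236 [(10.0, -5.0, -47.0), (10.0, 1.0, -47.0), (-22.0, 13.0, 12.0)]
242 [(9.0, -5.0, -53.0), (10.0, 1.0, -54.0), (5.0, 9.0, -45.0)]
248 [(9.0, -5.0, -59.0), (10.0, 1.0, -60.0), (5.0, 9.0, -52.0)]
254 [(10.0, -4.0, -65.0), (9.0, 1.0, -65.0), (5.0, 8.0, -58.0)]
260 [(9.0, -4.0, -70.0), (10.0, 1.0, -70.0), (5.0, 8.0, -63.0)]
266 [(10.0, -4.0, -76.0), (9.0, 1.0, -75.0), (6.0, 8.0, -69.0)]
272 [(10.0, -4.0, -80.0), (6.0, 1.0, -75.0), (11.0, 7.0, -82.0)]
278 [(10.0, -4.0, -84.0), (4.0, 0.0, -76.0), (10.0, 7.0, -84.0)]
284 [(10.0, -4.0, -88.0), (-1.0, 0.0, -74.0), (10.0, 7.0, -89.0)]
[-0.73   0.188  0.268  1.986 -0.06   0.975  1.196]
```

```bash
python3 - <<'E'
from h import *
s,im,W,Rt=wcloud('w4')
L=(W-np.array(s['tool_pos']))@Rt
m=(abs(L[...,1])<.04)&(L[...,0]>-.03)&(L[...,0]<.04)&(L[...,2]<.01)
v,u=np.nonzero(m);print('tip row',v.min(),'cols',u[v<v.min()+4])
for vv in range(180,260,8): print(vv,[(uu,)+tuple(np.round(L[vv,uu]*1000).tolist()) for uu in range(225,290,8) if m[vv,uu]])
cv2.imwrite('pics/w4c.png',cv2.resize(cv2.imread('pics/w4.png')[100:340,150:400],None,fx=2.4,fy=2.4))
E
```

```text
tip row 160 cols [292 293 291 294 292 293]
180 []
188 []
196 []
204 []
212 []
220 []
228 []
236 [(249, 10.0, -3.0, -47.0), (257, 10.0, 2.0, -47.0)]
244 [(233, 5.0, -12.0, -48.0), (241, 6.0, -7.0, -48.0), (249, 9.0, -3.0, -55.0), (257, 10.0, 2.0, -56.0), (265, 9.0, 6.0, -55.0), (273, 5.0, 10.0, -48.0)]
252 [(233, 5.0, -11.0, -56.0), (241, 6.0, -7.0, -57.0), (249, 10.0, -2.0, -63.0), (257, 9.0, 2.0, -63.0), (265, 10.0, 5.0, -63.0), (273, 6.0, 10.0, -57.0)]
```

View pics/w4c.png

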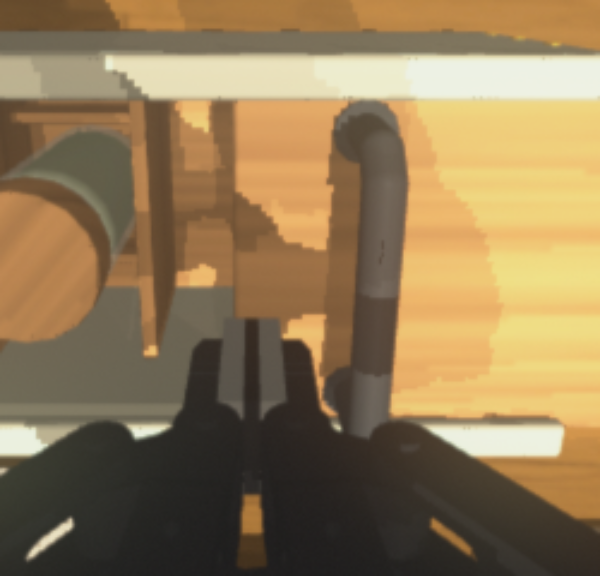

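The crop shows the shut finger pads ending at about (233 row, 250 col) of the full image, clear of the bar at (305,245). By depth the tips sit about 45 mm short of the nominal TCP, so the fingers closed above the bar. I'll raise, open, return over the bar and go lower while watching the force.

Scaled: 4 cm is 0.0667, 3.4 cm is 0.0567.

Call:
{"op": "jog_arm", "data": {"slide": [[0,0,0.0333],[0,0,0.0667],[-0.0017,0.0283,0.0667],[-0.0033,0.0567,0.0667],[-0.0033,0.0567,0.0667],[-0.0033,0.0567,0.0667],[-0.0033,0.0567,0.0333],[-0.0033,0.0567,0],[-0.0033,0.0567,-0.0167],[-0.0033,0.0567,-0.0167]], "dr": [[0,0,0],[0,0,0],[0,0,0],[0,0,0],[0,0,0],[0,0,0],[0,0,0],[0,0,0],[0,0,0],[0,0,0]], "gripper": [-1,1,1,1,1,1,1,1,1,1]}}

```text
time_s: 4.85
tool_pos: [0.4677, 0.2354, 0.1257]
ee_rot: [-0.003, -0.029, 1.0, -0.002]
contact_force: [0.4, -0.0, 0.1]
grip_width: 1.002
finger_force: 0.0
```

```bash
python3 - <<'E'
from h import *
s,im,W,Rt=wcloud('w5');print(s['tool_pos'],s['contact_force'],s['grip_width'])
L=(W-np.array(s['tool_pos']))@Rt
for a,b in((25,60),(-60,-25)):
    m=(L[...,1]>a/1e3)&(L[...,1]<b/1e3)&(abs(L[...,0])<.016)&(L[...,2]<-.015)&(L[...,2]>-.1)
    q=L[m];print(len(q),np.percentile(q,[1,50,99],axis=0).round(3).tolist())
q=W[(W[...,2]>.15)&(W[...,2]<.172)&(abs(W[...,0]-.46)<.035)&(abs(W[...,1]-.237)<.02)];print(np.percentile(q,[2,50,98],axis=0).round(3).tolist())
E
```

```text
[0.46774523 0.23537133 0.12569917] [ 0.3682017  -0.00637134  0.13674137] 1.0015568065401204
2829 [[-0.012, 0.042, -0.1], [0.007, 0.045, -0.08], [0.012, 0.059, -0.053]]
2827 [[-0.012, -0.059, -0.1], [0.006, -0.044, -0.08], [0.012, -0.042, -0.053]]
[[0.426, 0.231, 0.157], [0.455, 0.238, 0.163], [0.494, 0.244, 0.165]]
```

View pics/w5.png

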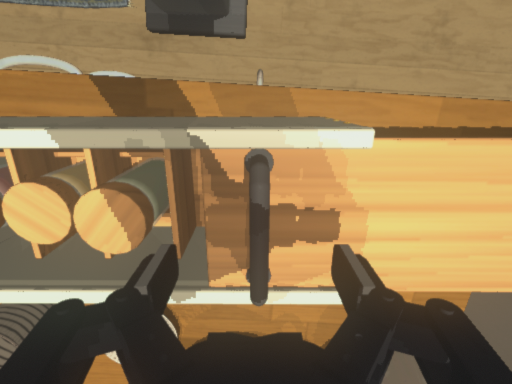

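The picture shows the bar at (259,230) midway between the open fingertips at (172,250) and (340,250). Tips still measure about 40 mm above the nominal TCP and there is no contact, so I'll go down another 33 mm and close.

Scaled: -3.3 cm is -0.055, -2.8 cm is -0.0467.

Call:
{"op": "jog_arm", "data": {"slide": [[0,0,-0.0167],[0,0,-0.0333],[0,0,-0.0467],[0,0,-0.055],[0,0,-0.055],[0,0,-0.055],[0,0,-0.055],[0,0,-0.055],[0,0,-0.055],[0,0,-0.055],[0,0,-0.055],[0,0,-0.055]], "dr": [[0,0,0],[0,0,0],[0,0,0],[0,0,0],[0,0,0],[0,0,0],[0,0,0],[0,0,0],[0,0,0],[0,0,0],[0,0,0],[0,0,0]], "gripper": [1,1,1,1,-1,-1,-1,-1,-1,-1,-1,-1]}}

```text
time_s: 5.9
tool_pos: [0.4705, 0.2383, 0.0963]
ee_rot: [0.0, -0.03, 1.0, 0.0]
contact_force: [-0.6, -0.2, 2.6]
grip_width: 0.122
finger_force: 58.3
```

Scaled: -3.6 cm is -0.06, -3.3 cm is -0.055.

Call:
{"op": "jog_arm", "data": {"slide": [[0.001,-0.0167,0],[0.002,-0.0333,0],[0.0028,-0.0467,0],[0.0033,-0.055,0],[0.0037,-0.06,0],[0.0037,-0.06,0]], "dr": [[0,0,0],[0,0,0],[0,0,0],[0,0,0],[0,0,0],[0,0,0]], "gripper": [-1,-1,-1,-1,-1,-1]}}

```text
time_s: 6.4
tool_pos: [0.4727, 0.2001, 0.0963]
ee_rot: [-0.0, -0.029, 1.0, -0.001]
contact_force: [-1.0, -1.4, 6.3]
grip_width: 0.119
finger_force: 59.4
```

Call:
{"op": "jog_arm", "data": {"slide": [[0.0002,-0.0033,0],[0.0003,-0.0067,0],[0.0007,-0.01,0]], "dr": [[0,0,0],[0,0,0],[0,0,0]], "gripper": [-1,-1,-1]}}

```text
time_s: 6.65
tool_pos: [0.4729, 0.1961, 0.0963]
ee_rot: [0.0, -0.03, 1.0, 0.0]
contact_force: [-2.1, 1.6, 6.2]
grip_width: 0.121
finger_force: 59.3
```

Scaled: -0.3 cm is -0.005, -0.15 cm is -0.0025.

Call:
{"op": "jog_arm", "data": {"slide": [[0.0002,-0.0025,0],[0.0003,-0.005,0]], "dr": [[0,0,0],[0,0,0]], "gripper": [-1,-1]}}

```text
time_s: 6.82
tool_pos: [0.4731, 0.1935, 0.0963]
ee_rot: [0.0, -0.03, 1.0, 0.001]
contact_force: [-1.0, 3.2, 4.6]
grip_width: 0.118
finger_force: 59.3
```

Scaled: -0.3 cm is -0.005, -0.15 cm is -0.0025.

Call:
{"op": "jog_arm", "data": {"slide": [[0.0002,-0.0025,0],[0.0003,-0.005,0]], "dr": [[0,0,0],[0,0,0]], "gripper": [-1,-1]}}

```text
time_s: 6.98
tool_pos: [0.4731, 0.1924, 0.0963]
ee_rot: [0.0, -0.03, 1.0, 0.002]
contact_force: [-1.6, 6.9, 3.2]
grip_width: 0.12
finger_force: 59.1
```

Call:
{"op": "jog_arm", "data": {"slide": [[0.0002,-0.0025,0],[0.0002,-0.0025,0]], "dr": [[0,0,0],[0,0,0]], "gripper": [-1,-1]}}

```text
time_s: 7.15
tool_pos: [0.4732, 0.1925, 0.0963]
ee_rot: [0.001, -0.031, 1.0, 0.003]
contact_force: [-0.9, 7.5, 3.1]
grip_width: 0.12
finger_force: 59.1
```

The lid is caught with about 7 N at a travel of 46 mm, which is the jar in the +y place (green, top measured about 126 mm). Now I'll draw the lid back, release and rise.

Scaled: 11 cm is 0.1833, 5.1 cm is 0.085.

Call:
{"op": "jog_arm", "data": {"slide": [[-0.001,0.0167,0],[-0.002,0.0333,0],[-0.003,0.05,0],[-0.0042,0.0667,0],[-0.005,0.085,0],[-0.005,0.085,0],[-0.005,0.085,0],[-0.005,0.085,0],[-0.005,0.085,0],[-0.005,0.085,0.05],[-0.005,0.085,0.1167],[-0.005,0.085,0.1833]], "dr": [[0,0,0],[0,0,0],[0,0,0],[0,0,0],[0,0,0],[0,0,0],[0,0,0],[0,0,0],[0,0,0],[0,0,0],[0,0,0],[0,0,0]], "gripper": [-1,-1,-1,-1,-1,-1,1,1,1,1,1,1]}}

```text
time_s: 8.15
tool_pos: [0.4688, 0.2373, 0.2049]
ee_rot: [-0.002, -0.029, 1.0, -0.002]
contact_force: [1.4, 0.8, 0.4]
grip_width: 0.951
finger_force: 0.0
```

```bash
python3 - <<'E'
from h import *
s,im,W,Rt=wcloud('w6');print(s['time_s'],s['tool_pos'],s['contact_force'],s['grip_width'])
def st(n,x,y,r,z0,z1):
    q=W[(W[...,2]>z0)&(W[...,2]<z1)&(abs(W[...,0]-x)<r)&(abs(W[...,1]-y)<r)];
    if len(q)>20: print(n,len(q),np.percentile(q,[1,50,99],axis=0).round(3).tolist(), cv2.minAreaRect(q[:,:2].astype('f4')))
st('handle',.47,.238,.04,.15,.172)
st('j3',.4752,.127,.033,.118,.135)
st('j2',.479,.0615,.033,.105,.135)
st('j1',.483,-.0037,.033,.105,.135)
for n in('jar_green','jar_yellow','jar_red'):
    print(n,[(np.round(k['bbox']),round(k['confidence'],2)) for k in look_for(n,'wrist')[:2]])
E
```

```text
8.15 [0.46884779 0.23728324 0.2048869 ] [1.42221812 0.84688125 0.43800572] 0.9512718411487314
handle 1162 [[0.431, 0.233, 0.159], [0.467, 0.241, 0.163], [0.509, 0.248, 0.165]] ((0.47000446915626526, 0.2410019487142563), (0.08043127506971359, 0.011794122867286205), 3.0716662406921387)
j3 2205 [[0.452, 0.105, 0.119], [0.476, 0.131, 0.126], [0.502, 0.155, 0.128]] ((0.4777834713459015, 0.1294502466917038), (0.05292859300971031, 0.053035080432891846), 3.570444107055664)
j2 2046 [[0.455, 0.041, 0.106], [0.48, 0.067, 0.112], [0.505, 0.091, 0.114]] ((0.4814235270023346, 0.06548406183719635), (0.05267912894487381, 0.05338677018880844), 47.2470588684082)
j1 2467 [[0.459, -0.033, 0.105], [0.485, -0.002, 0.113], [0.514, 0.024, 0.119]] ((0.48601630330085754, -0.004621986299753189), (0.05417901650071144, 0.06019754707813263), 6.070670127868652)
jar_green [(array([121., 142., 186., 214.]), 0.75)]
jar_yellow [(array([ 66., 146., 129., 207.]), 0.85)]
jar_red []
```

View pics/w6.png

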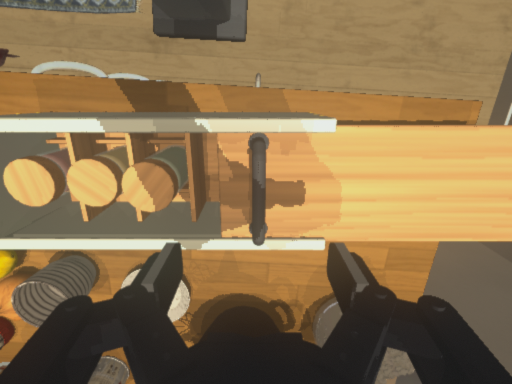

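The picture shows the handle at (258,190) and three standing jars at (36,180), (97,178) and (152,183). The green one is the tall one (top 126 mm, the others 112), and the lid edge is clear. I'll turn to close along the chest's x and move over the green jar.

Scaled: -11 cm is -0.1833, -10 cm is -0.1667, -1.44 rad is -0.2292.

Call:
{"op": "jog_arm", "data": {"slide": [[0,-0.0167,0],[0.0017,-0.0333,0],[0.0033,-0.05,0],[0.0033,-0.0667,0],[0.005,-0.0833,0],[0.0067,-0.1,0],[0.0067,-0.1167,0],[0.0083,-0.1333,0],[0.01,-0.15,0],[0.01,-0.1667,0],[0.0117,-0.1833,0],[0.0117,-0.1833,0]], "dr": [[0,0,-0.0191],[0,0,-0.0382],[0,0,-0.0573],[0,0,-0.0764],[0,0,-0.0955],[0,0,-0.1146],[0,0,-0.1337],[0,0,-0.1528],[0,0,-0.1719],[0,0,-0.191],[0,0,-0.2101],[0,0,-0.2292]], "gripper": [0.65,0.65,0.65,0.65,0.65,0.65,0.65,0.65,0.65,0.65,0.65,0.65]}}

```text
time_s: 9.35
tool_pos: [0.4757, 0.1255, 0.2032]
ee_rot: [-0.001, 0.641, 0.768, -0.003]
contact_force: [0.2, -0.5, 0.2]
grip_width: 0.824
finger_force: 0.0
```

Scaled: -4 cm is -0.0667, -2 cm is -0.0333, -0.13 rad is -0.0207.

Call:
{"op": "jog_arm", "data": {"slide": [[0,0,-0.0333],[0,0,-0.0667],[0,0,-0.0667],[0,0,-0.0667]], "dr": [[0,0,-0.0191],[0,0,-0.0207],[0,0,-0.0207],[0,0,-0.0207]], "gripper": [0.65,0.65,0.65,0.65]}}

```text
time_s: 9.68
tool_pos: [0.4746, 0.1281, 0.1631]
ee_rot: [-0.001, 0.686, 0.728, -0.003]
contact_force: [0.8, 0.3, 0.1]
grip_width: 0.824
finger_force: 0.0
```

```bash
python3 - <<'E'
from h import *
s,im,W,Rt=wcloud('w7');print(s['time_s'],s['tool_pos'],s['ee_rot'],s['contact_force'],s['grip_width'])
L=(W-np.array(s['tool_pos']))@Rt
for a,b in((20,70),(-70,-20)):
    m=(L[...,1]>a/1e3)&(L[...,1]<b/1e3)&(abs(L[...,0])<.016)&(L[...,2]<-.035)&(L[...,2]>-.085)
    q=L[m];print(len(q),np.percentile(q,[1,50,99],axis=0).round(3).tolist())
m=(W[...,2]>.12)&(W[...,2]<.132)&(abs(W[...,0]-.477)<.032)&(abs(W[...,1]-.129)<.032)
q=W[m];print(len(q),cv2.minAreaRect(q[:,:2].astype('f4')),np.percentile(q,[1,50,99],axis=0).round(3).tolist())
E
```

```text
9.6833 [0.47461829 0.12808477 0.16307726] [-0.00105048  0.68551946  0.72804602 -0.00331132] [0.81501758 0.34157367 0.12345092] 0.8242615997842666
1830 [[-0.01, 0.036, -0.084], [0.007, 0.037, -0.07], [0.012, 0.05, -0.047]]
1826 [[-0.01, -0.047, -0.084], [0.007, -0.034, -0.07], [0.012, -0.033, -0.048]]
2881 ((0.47840550541877747, 0.13018669188022614), (0.052691493183374405, 0.05245920270681381), 2.261453151702881) [[0.454, 0.105, 0.121], [0.478, 0.132, 0.126], [0.503, 0.156, 0.128]]
```

View pics/w7.png

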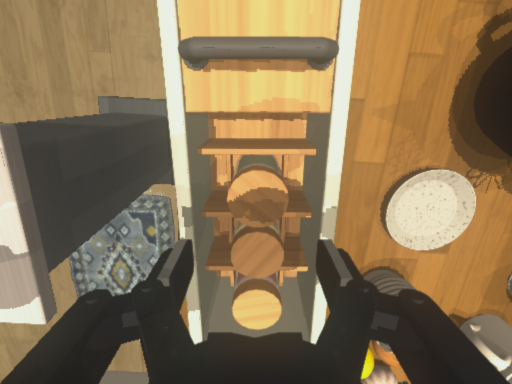

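The picture shows the green jar's top at (258,193), centred between the open fingertips at (180,250) and (330,250), and both rims at about 175 and 340 in column. I'll descend just outside and check the force on the way.

Scaled: -10 cm is -0.1667, -7.5 cm is -0.125.

Call:
{"op": "jog_arm", "data": {"slide": [[0.0033,0,-0.0417],[0.0033,0.0017,-0.0833],[0.0033,0.0017,-0.125],[0.0033,0.0017,-0.125],[0.0033,0.0017,-0.15],[0.0033,0.0017,-0.1667]], "dr": [[0,0,0],[0,0,0],[0,0,0],[0,0,0],[0,0,0],[0,0,0]], "gripper": [0.65,0.65,0.65,0.65,0.65,0.65]}}

```text
time_s: 10.23
tool_pos: [0.4804, 0.1309, 0.0667]
ee_rot: [0.0, 0.685, 0.728, 0.001]
contact_force: [-0.3, 0.3, 0.0]
grip_width: 0.824
finger_force: 0.0
```

Scaled: -1.5 cm is -0.025, -0.8 cm is -0.0133.

Call:
{"op": "jog_arm", "data": {"slide": [[0,0,-0.0133],[0,0,-0.025],[0,0,-0.025],[0,0,-0.025],[0,0,-0.025],[0,0,-0.025],[0,0,-0.025],[0,0,-0.025]], "dr": [[0,0,0],[0,0,0],[0,0,0],[0,0,0],[0,0,0],[0,0,0],[0,0,0],[0,0,0]], "gripper": [0.65,0.65,0.65,-1,-1,-1,-1,-1]}}

```text
time_s: 10.9
tool_pos: [0.4793, 0.1306, 0.0515]
ee_rot: [-0.0, 0.686, 0.728, 0.0]
contact_force: [-2.6, -0.7, 5.7]
grip_width: 0.619
finger_force: 62.8
```

Scaled: 15.5 cm is 0.2583, 14 cm is 0.2333.

Call:
{"op": "jog_arm", "data": {"slide": [[0,0,0],[0,0,0.0167],[0,0,0.05],[0,0,0.0833],[0,0,0.1333],[0,0,0.1833],[0,0,0.2333],[0,0,0.2583],[0,0,0.2583]], "dr": [[0,0,0],[0,0,0],[0,0,0],[0,0,0],[0,0,0],[0,0,0],[0,0,0],[0,0,0],[0,0,0]], "gripper": [-1,-1,-1,-1,-1,-1,-1,-1,-1]}}

```text
time_s: 11.65
tool_pos: [0.4829, 0.1315, 0.2105]
ee_rot: [0.002, 0.686, 0.728, 0.005]
contact_force: [0.3, -0.7, -1.5]
grip_width: 0.617
finger_force: 63.3
```

Scaled: -38 cm is -0.6333, -36 cm is -0.6.

Call:
{"op": "jog_arm", "data": {"slide": [[-0.0017,-0.0333,0],[-0.005,-0.0833,0],[-0.0083,-0.1417,0],[-0.0133,-0.2,0],[-0.0167,-0.2583,0],[-0.02,-0.3167,0],[-0.0233,-0.375,0],[-0.0267,-0.4333,0],[-0.0317,-0.4917,0],[-0.035,-0.55,0],[-0.0383,-0.6,0],[-0.04,-0.6333,0]], "dr": [[0,0,0],[0,0,0],[0,0,0],[0,0,0],[0,0,0],[0,0,0],[0,0,0],[0,0,0],[0,0,0],[0,0,0],[0,0,0],[0,0,0]], "gripper": [-1,-1,-1,-1,-1,-1,-1,-1,-1,-1,-1,-1]}}

```text
time_s: 12.65
tool_pos: [0.4529, -0.2534, 0.2045]
ee_rot: [-0.0, 0.687, 0.726, -0.001]
contact_force: [-0.1, -0.1, -1.7]
grip_width: 0.617
finger_force: 63.2
```

Scaled: -9.4 cm is -0.1567, -8 cm is -0.1333.

Call:
{"op": "jog_arm", "data": {"slide": [[-0.0017,-0.0417,0],[-0.005,-0.0917,0],[-0.0083,-0.1333,0],[-0.01,-0.1567,0],[-0.01,-0.1567,0],[-0.01,-0.1567,0]], "dr": [[0,0,0],[0,0,0],[0,0,0],[0,0,0],[0,0,0],[0,0,0]], "gripper": [-1,-1,-1,-1,-1,-1]}}

```text
time_s: 13.15
tool_pos: [0.4478, -0.3438, 0.2042]
ee_rot: [-0.001, 0.687, 0.727, -0.001]
contact_force: [-0.2, 1.0, -3.5]
grip_width: 0.619
finger_force: 63.2
```

```bash
python3 - <<'E'
from h import *
s,im,W,Rt=wcloud('w8');print(s['time_s'],s['tool_pos'],s['ee_rot'],s['contact_force'],s['grip_width'])
for c in('top','scene'):
    im,d=camera(c);cv2.imwrite(f'pics/{c}8.png',cv2.cvtColor(im,cv2.COLOR_RGB2BGR))
a=cv2.resize(cv2.imread('pics/scene8.png')[60:300,200:512],(520,400));b=cv2.imread('pics/top8.png')[140:290,280:400]
cv2.imwrite('pics/c8.png',np.hstack([a,cv2.resize(b,(280,400))]))
# caddy rim from wrist cloud
q=W[(W[...,2]>.088)&(W[...,2]<.107)&(abs(W[...,0]-.495)<.15)&(abs(W[...,1]+.345)<.09)]
print(len(q),cv2.minAreaRect(q[:,:2].astype('f4')))
E
```

```text
13.15 [ 0.44776737 -0.34376373  0.20421602] [-1.22996286e-03  6.86559428e-01  7.27072316e-01 -6.97536761e-04] [-0.23354087  1.02165115 -3.4819337 ] 0.6189845521029833
5229 ((0.496822327375412, -0.34426483511924744), (0.1265457272529602, 0.2369665652513504), 85.7203369140625)
```

View pics/c8.png

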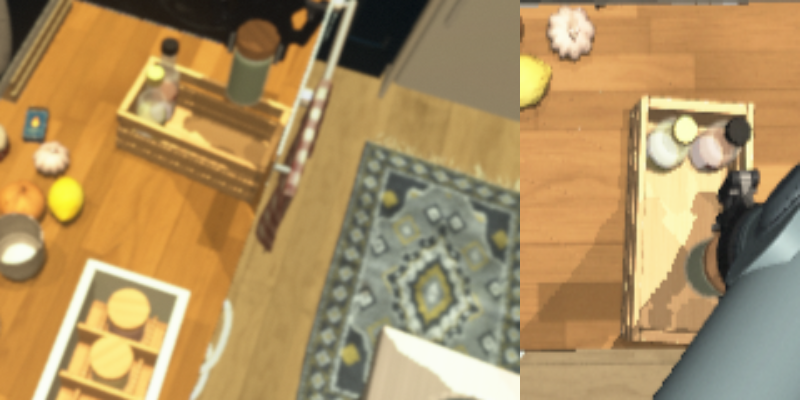

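The crops show the green jar held upright above the caddy at (252,70), with the free end below it and the bottles at (155,95), well clear. The caddy fit gives a target of (0.451, -0.341), so I'll lower the jar there.

Scaled: -15.5 cm is -0.2583, -14.5 cm is -0.2417.

Call:
{"op": "jog_arm", "data": {"slide": [[0.005,0.0033,-0.0333],[0.005,0.0033,-0.0833],[0.005,0.0033,-0.1333],[0.005,0.0033,-0.1833],[0.005,0.0033,-0.225],[0.005,0.0033,-0.2417],[0.005,0.0033,-0.25],[0.005,0.0033,-0.255],[0.005,0.0033,-0.2583],[0.005,0.0033,-0.2583]], "dr": [[0,0,0],[0,0,0],[0,0,0],[0,0,0],[0,0,0],[0,0,0],[0,0,0],[0,0,0],[0,0,0],[0,0,0]], "gripper": [-1,-1,-1,-1,-1,-1,-1,-1,-1,-1]}}

```text
time_s: 14.13
tool_pos: [0.4535, -0.3421, 0.052]
ee_rot: [0.001, 0.685, 0.728, 0.0]
contact_force: [-0.1, -0.1, -1.6]
grip_width: 0.617
finger_force: 63.4
```

Scaled: -0.4 cm is -0.0067, -0.2 cm is -0.0033.

Call:
{"op": "jog_arm", "data": {"slide": [[0,0,-0.0033],[0,0,-0.0067],[0,0,-0.0067]], "dr": [[0,0,0],[0,0,0],[0,0,0]], "gripper": [-1,-1,-1]}}

```text
time_s: 14.38
tool_pos: [0.4526, -0.3416, 0.0472]
ee_rot: [0.0, 0.686, 0.728, 0.0]
contact_force: [-0.2, 0.2, -1.8]
grip_width: 0.618
finger_force: 63.4
```

Call:
{"op": "jog_arm", "data": {"slide": [[0,0,-0.0017],[0,0,-0.0033],[0,0,-0.0033]], "dr": [[0,0,0],[0,0,0],[0,0,0]], "gripper": [-1,-1,-1]}}

```text
time_s: 14.63
tool_pos: [0.4526, -0.3422, 0.0469]
ee_rot: [0.0, 0.686, 0.728, 0.001]
contact_force: [-2.4, 2.6, 10.1]
grip_width: 0.621
finger_force: 64.5
```

Call:
{"op": "jog_arm", "data": {"slide": [[0,0,0.0017],[0,0,0.0017],[0,0,0.0017],[0,0,0.0017],[0,0,0.0167],[0,0,0.05],[0,0,0.1167],[0,0,0.1833],[0,0,0.25],[0,0,0.2667]], "dr": [[0,0,0],[0,0,0],[0,0,0],[0,0,0],[0,0,0],[0,0,0],[0,0,0],[0,0,0],[0,0,0],[0,0,0]], "gripper": [-1,0.65,0.65,0.65,0.65,0.65,0.65,0.65,0.65,0.65]}}

```text
time_s: 15.47
tool_pos: [0.4556, -0.3452, 0.2123]
ee_rot: [0.006, 0.686, 0.728, 0.002]
contact_force: [0.5, -1.1, 0.7]
grip_width: 0.828
finger_force: 0.0
```

```bash
python3 - <<'E'
from h import *
s,im,W,Rt=wcloud('w9');print(s['time_s'],s['tool_pos'],s['contact_force'],s['grip_width'])
q=W[(W[...,2]>.11)&(W[...,2]<.14)&(abs(W[...,0]-.452)<.04)&(abs(W[...,1]+.341)<.04)]
print(len(q),np.percentile(q,[1,50,99],axis=0).round(3).tolist(),cv2.minAreaRect(q[:,:2].astype('f4')))
E
```

```text
15.4667 [ 0.45556968 -0.34524125  0.21230632] [ 0.53319871 -1.0522688   0.73370256] 0.8279134848526477
2023 [[0.426, -0.367, 0.113], [0.451, -0.341, 0.122], [0.476, -0.317, 0.124]] ((0.4514968693256378, -0.3423451781272888), (0.05236579850316048, 0.05301699414849281), 73.60001373291016)
```

The jar stands in the caddy, top level at 122 mm. Back to the handle.

Scaled: 41 cm is 0.6833, 37.5 cm is 0.625, 1.42 rad is 0.226.

Call:
{"op": "jog_arm", "data": {"slide": [[0.0017,0.0417,0],[0.0033,0.1,0],[0.005,0.1583,0],[0.0067,0.2167,0],[0.0083,0.275,0],[0.01,0.3333,0],[0.0117,0.3917,0],[0.0133,0.45,0],[0.015,0.5083,0],[0.0167,0.5667,0],[0.0183,0.625,0],[0.02,0.6833,0]], "dr": [[0,0,0.0159],[0,0,0.035],[0,0,0.0541],[0,0,0.0732],[0,0,0.0923],[0,0,0.1114],[0,0,0.1305],[0,0,0.1496],[0,0,0.1687],[0,0,0.1878],[0,0,0.2069],[0,0,0.226]], "gripper": [1,1,1,1,1,1,1,1,1,1,1,1]}}

```text
time_s: 16.52
tool_pos: [0.4632, 0.0699, 0.2039]
ee_rot: [-0.001, 0.043, 0.999, -0.0]
contact_force: [1.1, 0.4, 0.2]
grip_width: 0.996
finger_force: 0.0
```

Scaled: 17.3 cm is 0.2883, 16 cm is 0.2667, 0.15 rad is 0.0239.

Call:
{"op": "jog_arm", "data": {"slide": [[0.0017,0.0583,0],[0.0033,0.1167,0],[0.005,0.175,0],[0.0067,0.2333,0],[0.0083,0.2667,0],[0.01,0.2883,0],[0.01,0.2883,0],[0.01,0.2883,0]], "dr": [[0,0,0.0159],[0,0,0.0239],[0,0,0.0239],[0,0,0.0239],[0,0,0.0239],[0,0,0.0239],[0,0,0.0239],[0,0,0.0239]], "gripper": [1,1,1,1,1,1,1,1]}}

```text
time_s: 17.18
tool_pos: [0.47, 0.2404, 0.204]
ee_rot: [-0.001, -0.03, 1.0, -0.001]
contact_force: [0.8, -0.6, -0.2]
grip_width: 0.998
finger_force: 0.0
```

```bash
python3 - <<'E'
from h import *
s,im,W,Rt=wcloud('w10');print(s['time_s'],s['tool_pos'],s['ee_rot'],s['contact_force'],s['grip_width'])
q=W[(W[...,2]>.15)&(W[...,2]<.172)&(abs(W[...,0]-.47)<.05)&(abs(W[...,1]-.241)<.03)]
print(len(q),np.percentile(q,[1,50,99],axis=0).round(3).tolist(),cv2.minAreaRect(q[:,:2].astype('f4')))
E
```

```text
17.1833 [0.46996404 0.24037465 0.20395342] [-6.63045419e-04 -2.96646061e-02  9.99559181e-01 -1.00804192e-03] [ 0.83768345 -0.57913685 -0.20104073] 0.9979344697595695
1375 [[0.422, 0.234, 0.153], [0.463, 0.241, 0.163], [0.516, 0.248, 0.166]] ((0.4698391556739807, 0.24098074436187744), (0.09911856800317764, 0.011963626369833946), 3.459242820739746)
```

Call:
{"op": "jog_arm", "data": {"slide": [[0,0.0017,-0.05],[0,0.0017,-0.1],[0,0.0017,-0.15],[0,0.0017,-0.1783],[0,0.0017,-0.1783],[0,0.0017,-0.1783],[0,0.0017,-0.1783],[0,0.0017,-0.1783],[0,0.0017,-0.1783],[0,0.0017,-0.1783],[0,0.0017,-0.1783],[0,0.0017,-0.1783]], "dr": [[0,0,0],[0,0,0],[0,0,0],[0,0,0],[0,0,0],[0,0,0],[0,0,0],[0,0,0],[0,0,0],[0,0,0],[0,0,0],[0,0,0]], "gripper": [1,1,1,1,1,-1,-1,-1,-1,-1,-1,-1]}}

```text
time_s: 18.23
tool_pos: [0.4709, 0.2427, 0.0989]
ee_rot: [0.001, -0.03, 1.0, 0.0]
contact_force: [-1.1, -1.5, 5.0]
grip_width: 0.118
finger_force: 58.4
```

Scaled: -21.5 cm is -0.3583, 0.06 cm is 0.001.

Call:
{"op": "jog_arm", "data": {"slide": [[0.001,-0.0167,0],[0.003,-0.05,0],[0.005,-0.0833,0],[0.007,-0.1167,0],[0.0088,-0.15,0],[0.0108,-0.1833,0],[0.0128,-0.2167,0],[0.0148,-0.25,0],[0.0168,-0.2833,0],[0.0187,-0.3167,0],[0.0203,-0.3417,0],[0.0213,-0.3583,0]], "dr": [[0,0,0],[0,0,0],[0,0,0],[0,0,0],[0,0,0],[0,0,0],[0,0,0],[0,0,0],[0,0,0],[0,0,0],[0,0,0],[0,0,0]], "gripper": [-1,-1,-1,-1,-1,-1,-1,-1,-1,-1,-1,-1]}}

```text
time_s: 19.23
tool_pos: [0.4835, 0.0258, 0.0988]
ee_rot: [0.001, -0.029, 1.0, 0.0]
contact_force: [-1.6, 1.0, 6.1]
grip_width: 0.12
finger_force: 59.2
```

Scaled: -1.7 cm is -0.0283, -1.5 cm is -0.025.

Call:
{"op": "jog_arm", "data": {"slide": [[0.0005,-0.0083,0],[0.001,-0.0167,0],[0.0015,-0.025,0],[0.0017,-0.0283,0],[0.0017,-0.0283,0]], "dr": [[0,0,0],[0,0,0],[0,0,0],[0,0,0],[0,0,0]], "gripper": [-1,-1,-1,-1,-1]}}

```text
time_s: 19.65
tool_pos: [0.4844, 0.0095, 0.0988]
ee_rot: [0.0, -0.029, 1.0, 0.0]
contact_force: [-1.6, 0.6, 6.0]
grip_width: 0.118
finger_force: 59.3
```

Scaled: -0.9 cm is -0.015, -0.6 cm is -0.01.

Call:
{"op": "jog_arm", "data": {"slide": [[0.0003,-0.005,0],[0.0005,-0.01,0],[0.0008,-0.015,0],[0.0008,-0.015,0]], "dr": [[0,0,0],[0,0,0],[0,0,0],[0,0,0]], "gripper": [-1,-1,-1,-1]}}

```text
time_s: 19.98
tool_pos: [0.4844, 0.0085, 0.0988]
ee_rot: [-0.0, -0.031, 1.0, 0.005]
contact_force: [-3.2, 11.9, 7.2]
grip_width: 0.118
finger_force: 59.5
```

Scaled: 13 cm is 0.2167, 11 cm is 0.1833.

Call:
{"op": "jog_arm", "data": {"slide": [[0,-0.005,0],[0,-0.0083,0],[0,-0.0083,0],[0,0.0133,0],[0,0.0133,0],[0,0.0133,0],[0,0.0133,0],[0,0.0133,0.05],[0,0.0133,0.1167],[0,0.0133,0.1833],[0,0.0667,0.2167],[0,0.1333,0.2167]], "dr": [[0,0,0],[0,0,0],[0,0,0],[0,0,0],[0,0,0],[0,0,0],[0,0,0],[0,0,0],[0,0,0],[0,0,0],[0,0,0],[0,0,0]], "gripper": [-1,-1,-1,1,1,1,1,1,1,1,1,1]}}

```text
time_s: 20.98
tool_pos: [0.4899, 0.0766, 0.2342]
ee_rot: [0.006, -0.023, 1.0, 0.001]
contact_force: [0.8, 0.5, 0.6]
grip_width: 0.997
finger_force: 0.0
```

```bash
python3 - <<'E'
from h import *
s,im,W,Rt=wcloud('w11');print(s['time_s'],s['tool_pos'],s['contact_force'],s['grip_width'])
q=W[(W[...,2]>.15)&(W[...,2]<.172)&(abs(W[...,0]-.483)<.05)&(abs(W[...,1]-.008)<.04)]
print('handle',len(q),cv2.minAreaRect(q[:,:2].astype('f4')))
q=W[(W[...,2]>.128)&(W[...,2]<.142)&(W[...,1]<.3)&(abs(W[...,0]-.48)<.09)];r=cv2.minAreaRect(q[:,:2].astype('f4'));print('rim',r)
line=W[(abs(W[...,0]-.484)<.02)&(W[...,1]<-.02)&(W[...,1]>-.06)]
h,e=np.histogram(line[:,1],np.arange(-.06,-.019,.002))
for a,b in zip(e[:-1],e[1:]):
    k=line[(line[:,1]>=a)&(line[:,1]<b)]; 
    if len(k): print(round(a,3),np.median(k[:,2]).round(4),end=' | ')
im2,d=camera('top')
a=cv2.imread('pics/w11.png');b=cv2.cvtColor(cv2.resize(im2[140:290,130:400],(512,284)),cv2.COLOR_RGB2BGR)
cv2.imwrite('pics/c11.png',cv2.resize(np.vstack([a,b]),(450,588)))
print([ (n,px2w('top',*m['position'],z=0).round(3)) for n in['cup'] for m in mark_of(n,'top')[:1]])
E
```

```text
20.9833 [0.48987808 0.07658361 0.23420144] [0.80923202 0.48968711 0.63334371] 0.9969098358449271
handle 1213 ((0.4834461808204651, 0.008559398353099823), (0.09960667788982391, 0.011959604918956757), 3.1797354221343994)
rim ((0.4777894616127014, 0.13086724281311035), (0.13601766526699066, 0.34575435519218445), 3.2166759967803955)
-0.044 0.1323 | -0.042 0.1332 | -0.04 0.1334 | -0.038 0.1337 | -0.036 0.1336 | -0.034 0.1325 | -0.032 0.1273 | -0.03 0.1266 | -0.028 0.1266 | -0.026 0.1266 | -0.024 0.1265 | -0.022 0.1264 | [('cup', array([ 0.675, -0.042,  0.   ]))]
```

View pics/c11.png

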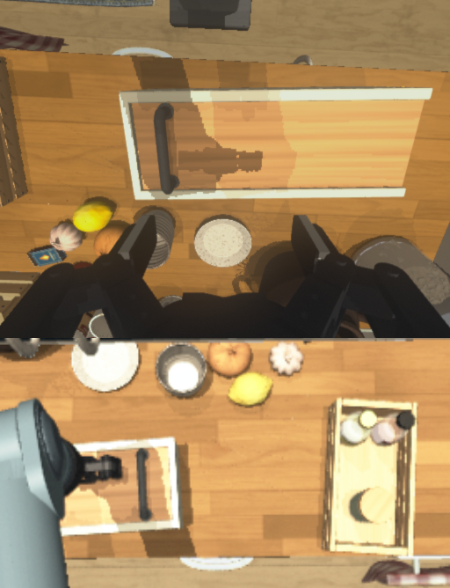

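The picture shows the lid flush against the end wall at (130,150) with no gap, the jar upright in the caddy at (372,500), and the cup unmoved at (180,370). I'll let the arm settle and hand in.

Scaled: 1 cm is 0.0167.

Call:
{"op": "jog_arm", "data": {"slide": [[0,0,0.0167],[0,0,0.0167],[0,0,0.0167],[0,0,0.0167],[0,0,0.0167],[0,0,0.0167]], "dr": [[0,0,0],[0,0,0],[0,0,0],[0,0,0],[0,0,0],[0,0,0]], "gripper": [1,1,1,1,1,1]}}

```text
time_s: 21.63
tool_pos: [0.4844, 0.0808, 0.2374]
ee_rot: [-0.0, -0.029, 1.0, -0.0]
contact_force: [-0.0, 0.2, 0.2]
grip_width: 1.001
finger_force: 0.0
```

```bash
python3 -c "
from plant import bot
print(bot.sense()['contact_force']);print(bot.sign_off())"
```

```text
[-0.00447699  0.17373696  0.24996205]
the job is handed in; nothing more can be done
None
```

The job is handed in at about 21.6 s: the green jar was the tall one and now stands upright in the caddy's free end, the lid is shut against its end wall, and the cup hasn't moved; I didn't check the two jars under the shut lid again, and sign-off returned no verdict.

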